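Stand the square jar in the crate and open its tight cap

TASK

Stand the closed blue square jar upright in the empty, cork-lined cell of the wooden crate, leaving the small jars in their cells. With the crate keeping the jar from turning, unscrew its tight red cap anticlockwise just until the threads let go, then lift it straight up and finish while still holding it level over the middle of the open jar, about two centimetres clear of the mouth, the jar staying down in its cell. Leave everything else where it is.

Things in the scene. Friction and masses are not known exactly. Their poses are not given: they have to be found in the camera images.
- jar: Blue square jar, white paper panels on its sides, loose, 0.25 to 0.5 kg. Body 56 mm square, edges rounded, foot narrowed to 49 mm; straight sides from 6 to 78 mm height, shoulder up to 86 mm, then a round threaded neck (51 mm over the threads), rim at 112 mm. Origin: centre of the underside; z up; x, y square to the sides. May be carried by the body or by the closed cap (the threads hold).
- jar_mouth (a point): Centre of the jar's mouth, in the plane of the rim, 112 mm above the jar's underside; axes as the jar's. Thread: turned anticlockwise (from above) the cap rises 3 mm in 50 degrees; at about 48 degrees relative to the jar it lets go and lifts straight off; past 100 it meets the next thread start. In the cell the jar itself turns up to 10 degrees either way, so turn about 80 (1.4 rad).
- cap: Red screw cap of the jar, 61 mm across, ribbed, 22 mm high, 50 g, hollow, white bar on its flat top. Origin: centre of its lower edge; z up. Closed, that edge is 96 mm and the top 118 mm above the jar's underside, cap x along jar x. A sprung seal (about 11 N upwards) makes it tight: about 0.3 N m to turn. It cannot be pulled off while engaged; outside a cell the jar turns with it.
- crate: Plywood crate fixed to the desk, 73 x 209 x 45 mm outside plus a 22 mm screw tab, 4 mm thick, at each end; three cells in a row along its y axis, centres at y = -68, 0, +68 mm, each 63 mm square inside with sides along x and y; floor 5 mm thick, outer walls 5 mm thick, dividers 5 mm thick and 39 mm high. Origin: centre of the underside, on the desk.
- cork_pad: Thin cork pad, 61 mm square, 2 mm thick, fixed on the floor of the empty cell, which is the cell for the square jar. Origin: centre of its underside, 5 mm above the desk; its top is 7 mm above the desk. Axes as the crate's.
- small_jar_a: Small round amber jar with paper label and white cap, 54 mm diameter, 70 mm high, standing in another cell of the crate; to be left alone. Origin: centre of the underside.
- small_jar_b: Small round amber jar with paper label and yellow cap, 54 mm diameter, 70 mm high, standing in another cell of the crate; to be left alone. Origin: centre of the underside.
- timer: White kitchen timer, 58x66x22 mm, on the desk; to be left alone. Origin: centre of the underside.
- pitcher: Steel milk pitcher, 111x74x104 mm, on the desk behind the crate, beside other bar things that are fixed; to be left alone. Origin: centre of the underside. A grey ice maker, about 0.35 m high, stands behind between jar and crate, its near corner at x = 0.58, y = -0.01 m: pass in front of it.
Not all that is in view belongs to the job. Of the things like the cap, leave any that is green, turquoise or yellow; of the rest the larger one is meant.

How it is judged:
On the way, in this order (a step that is already met when the one before it is completed fails the run):
1. the jar stands upright on the cork in its cell, its cap still screwed on (horizontal distance between jar and cork_pad below 0.008 m and z of jar in the frame of cork_pad below 0.006 m and angle between jar's own z axis and vertical below 0.08 rad and z of cap in the frame of jar_mouth below -0.0125 m and angle between the x axis of cap and the x axis of jar, either way round below 0.45 rad), for 0.3 s.
2. with the jar down in its cell, the cap has been turned until the threads let go, still round the neck (horizontal distance between jar and cork_pad below 0.008 m and z of jar in the frame of cork_pad below 0.006 m and angle between jar's own z axis and vertical below 0.08 rad and angle between the x axis of cap and the x axis of jar, either way round above 0.7 rad and z of cap in the frame of jar_mouth below 0 m and horizontal distance between cap and jar_mouth below 0.006 m), for 0.1 s.
At the end, for the whole second after the job is handed in: Jar upright on the cork (tilt < 0.08 rad, within 8 mm of its centre, at most 4 mm off it); fingers hold the cap (> 1 N) level (< 0.2 rad) and still, lower edge 4 to 50 mm above the rim, within 18 mm of its axis, off the jar; small jars, timer, pitcher moved < 30 mm (horizontal distance between jar and cork_pad below 0.008 m and z of jar in the frame of cork_pad below 0.006 m and angle between jar's own z axis and vertical below 0.08 rad and z of cap in the frame of jar_mouth between 0.004 and 0.05 m and horizontal distance between cap and jar_mouth below 0.018 m and angle between cap's own z axis and vertical below 0.2 rad and contact force between cap and jar below 0.1 N and contact force between cap and the fingers above 1 N and linear speed of each of cap, jar below 0.03 m/s and distance of each of small_jar_a, small_jar_b, timer, pitcher from where it was at the start of the episode below 0.03 m); the arm keeps its last pose, push and grip.
It fails at once if the jar is tipped over (angle between jar's own z axis and vertical above 0.5 rad).
It fails at once if a small jar, the timer or the pitcher is moved (distance of any of small_jar_a, small_jar_b, timer, pitcher from where it was at the start of the episode above 0.03 m).
It also fails if it takes over 58 s, if anything falls off the work surface, if the arm or the gripper's body presses on something with over 40 N, if the wrist force passes 120 N, or if a joint passes its speed limit or range.

ROBOT

A 6-joint arm with a two-finger parallel gripper is mounted at the origin on a cart in front of the work surface, level with it; the furniture and walls round the work are solid. World frame = base frame: x ahead of the robot, y to its left, z up, the work surface at z = 0. Lengths are in m, angles in rad, forces in N, time in s.
With the tool pointing down it reaches from about 0.25 to 0.725 m from the base axis. Payload 4 kg.
Tool frame: the origin (TCP) lies at the very end of the fingers, on their centre line; the grasp point (between the pads) lies bot.grasp_offset behind it (bot.grasp_offset is the distance from the TCP to the grasp point, in m); z points along the fingers, y is the direction in which the jaws open and shut (so a half turn about z gives the same grasp; the last joint's range is limited). The gripper opens to 85 mm and grips with 20 to 120 N. Pads are 22 mm wide; open, the fingers measure 114 mm over their backs; the gripper's body (76 mm by 85 mm) begins 54 mm behind the grasp point. The pads swing forward as they close: fully open they stand 13 mm farther back than shut.
Start: joints at [-1.117, 0.241, 0.005, 1.335, 0, 1.571], TCP at [0.219, -0.449, 0.231] pointing down, gripper open.
Joint ranges: [-2.72, 2.72], [-1.05, 1.87], [-1.09, 1.28], [-1.99, 2.15], [-1.42, 1.44], [-3.14, 3.14]. Speed limits (rad/s): [2.79, 2.79, 3.14, 3.14, 3.14, 3.14].

INTERFACE

Orientations are given as a unit quaternion [x, y, z, w].
In Python, from workcell import bot gives the robot as it stands. The module is installed in compiled form; this text tells all that it offers.
- The arm moves only by the shell command python3 -m jog 'ROWS' [OPENING]. ROWS is JSON, a list that holds one entry, the list of rows, each a list of 6 numbers: the shift along the tool's x, y, z in m, then the turn, a rotation vector about the tool's x, y, z in degrees. In form: [[[dx, dy, dz, wx, wy, wz], ...]]. A call has 1 to 12 rows; each row shifts and turns the pose as measured when the row begins, along the tool's axes as they then stand; what a row does not reach is not made up. A row lasts 1/8 s, in which the tool goes at most 62.5 mm and 10.7 degrees, less where a joint would pass 70% of its speed; a pose out of reach is approached as far as the arm can. A call is refused whole if a number of a shift passes 0.0625 or a number of a turn 10.7, either way. A call with a gripper value outside its range is refused whole. OPENING is the finger opening in m, from 0 to 0.0854, set as the call begins (- or left out, the last holds). The fingers move at their own pace and stop on an object; the grip force is fixed at half the most. Time passes only in rows, so rows that do not move let the fingers close. It gives the time, the measured TCP pose, the force and the opening at its end, in the units of the state.
- bot.get_obs(): the state, without advancing time (a new reading comes with each control period).
- bot.camera(name): name is "scene" or "top" or "wrist"; returns a dict with "pixels" (400x640x3 uint8, red, green, blue), "fx", "fy", "cx", "cy" (pixels), "rvec" (rotation vector, rad) and "tvec" (3), from world to camera coordinates, as OpenCV has them. Camera axes: x right, y down, z forward; pixel columns grow to the right and rows downward; lengths in m; the calibration is good to about 2 mm. A picture is of the moment at which its call begins. There is no depth.
- bot.job_done(): hands the job in, once; it reports no verdict.
The state is a dict: "clock": time; "joint_pos": joint angles; "joint_vel": joint speeds; "tau": joint torques, N m; "eef_pos": TCP position; "tool_rot": TCP orientation; "ft_force": force on the tool from outside, world axes, zero at the start; "ft_torque": the same for the moment, N m; "grip_width": finger opening in m.
Only numpy, scipy, OpenCV 4.12 (cv2) and the standard library are available. Lean on these libraries where they do the work, as an engineer would, in place of code of your own. Each camera call takes 0.05 s, during which the arm holds its last target. There are 200 camera calls.

## Working session

There is one attempt and no reset: what is moved stays moved. The work goes in short steps, Python scripts to look and compute and a shell command to move; the robot and the scene stay as the last step left them, time stands still between calls to the robot, and variables do not carry over. Pictures are saved under pics/ and viewed, on a budget of 10 in all, crops included, one or two more only if the job needs it, and the job is handed in when it is done.

```bash
mkdir -p pics; cat > h.py <<'E'
import numpy as np, cv2
from scipy.spatial.transform import Rotation as R
from workcell import bot
def cam(n):
    c=bot.camera(n); c['R']=cv2.Rodrigues(np.array(c['rvec'],float))[0]; c['t']=np.array(c['tvec'],float).ravel(); return c
def save(c,f,crop=None,s=1):
    p=c['pixels'][:,:,::-1]
    if crop: p=p[crop[1]:crop[3],crop[0]:crop[2]]
    cv2.imwrite('pics/'+f,cv2.resize(p,None,fx=s,fy=s,interpolation=cv2.INTER_CUBIC))
def ray(c,u,v,z):
    o=-c['R'].T@c['t']; d=c['R'].T@np.array([(u-c['cx'])/c['fx'],(v-c['cy'])/c['fy'],1])
    return o+d*(z-o[2])/d[2]
def proj(c,P):
    q=c['R']@np.array(P)+c['t']; return np.array([c['fx']*q[0]/q[2]+c['cx'],c['fy']*q[1]/q[2]+c['cy']])
E
python3 - <<'E'
from h import *
o=bot.get_obs();print({k:np.round(v,3) for k,v in o.items()},bot.grasp_offset)
for n in('scene','top'):
    c=cam(n);save(c,n+'0.png');print(n,c['fx'],-c['R'].T@c['t'])
E
```

```text
{'clock': np.float64(0.0), 'joint_pos': array([-1.117,  0.241,  0.004,  1.335, -0.   ,  1.571]), 'joint_vel': array([-0.   , -0.001,  0.001, -0.   ,  0.   ,  0.001]), 'tau': array([ 0.0000e+00, -3.7232e+01,  2.5241e+01,  1.7000e-02,  0.0000e+00,
        0.0000e+00]), 'eef_pos': array([ 0.219, -0.449,  0.23 ]), 'tool_rot': array([ 0.974,  0.225, -0.   , -0.001]), 'ft_force': array([0.231, 1.311, 0.47 ]), 'ft_torque': array([ 0.012,  0.017, -0.039]), 'grip_width': np.float64(0.085)} 0.0187
scene 442.47420459732604 [ 0.35254673 -0.73250442  1.05531014]
top 465.6776233652394 [2.52048471e-01 7.66153059e-04 1.54821998e+00]
```

View pics/scene0.png

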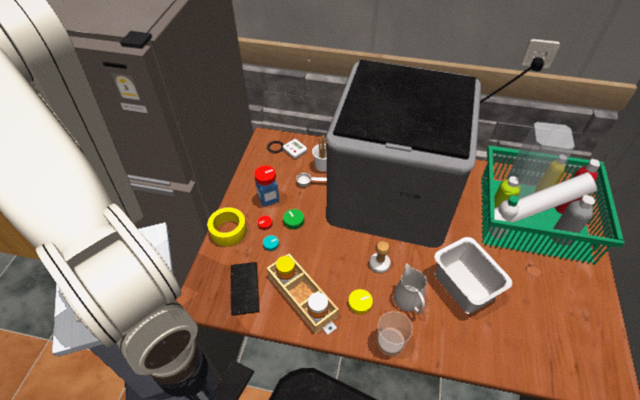

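View pics/top0.png

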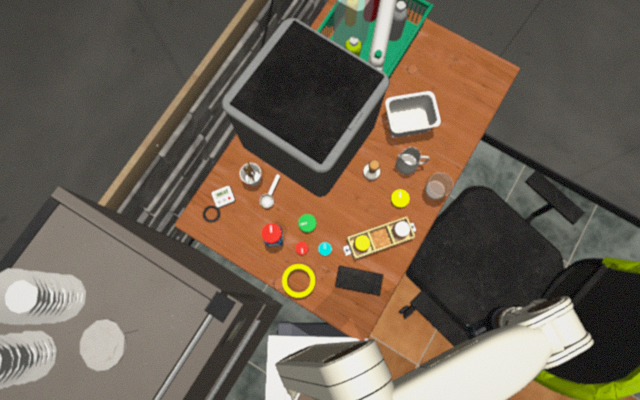

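The scene view shows the jar with its red cap at about (265,175). The crate is at (302,293), its middle cork cell is empty, and the yellow and white small jars stand in the end cells. In the top view the cap is at (271,233) and the crate at (381,239). Next I measure these.

```bash
python3 - <<'E'
from h import *
def blobs(c,lo,hi,roi,n=3,lo2=None,hi2=None):
    h=cv2.cvtColor(c['pixels'],cv2.COLOR_RGB2HSV);m=cv2.inRange(h,lo,hi)
    if lo2: m|=cv2.inRange(h,lo2,hi2)
    k=np.zeros_like(m);k[roi[1]:roi[3],roi[0]:roi[2]]=255;m&=k
    cs=cv2.findContours(m,cv2.RETR_EXTERNAL,cv2.CHAIN_APPROX_NONE)[0]
    return sorted(cs,key=cv2.contourArea)[::-1][:n],h
for n,rc,ry,rw in(('scene',(245,160,285,210),(270,250,300,280),(300,285,335,320)),('top',(255,215,290,250),(350,230,375,255),(390,215,415,240))):
    c=cam(n)
    cs,h=blobs(c,(0,150,110),(6,255,255),rc,1,(174,150,110),(180,255,255))
    for q in cs:
        (u,v),(a,b),t=cv2.fitEllipse(cv2.convexHull(q)); print(n,'cap',u,v,a,b,ray(c,u,v,.118 if n=='top' else .110).round(4))
    # white bar on cap
    x0,y0,x1,y1=rc
    w=cv2.inRange(h[y0:y1,x0:x1],(0,0,150),(180,110,255)); print('bar px',[(int(x)+x0,int(y)+y0) for y,x in np.argwhere(w)][:14])
    for nm,r,lo,hi in(('yellow',ry,(22,150,120),(34,255,255)),('white',rw,(0,0,190),(180,60,255))):
        cs,_=blobs(c,lo,hi,r,1)
        for q in cs:
            (u,v),rr=cv2.minEnclosingCircle(q); M=cv2.moments(q); u,v=M['m10']/M['m00'],M['m01']/M['m00'];print(n,nm,u,v,rr,ray(c,u,v,.075).round(4))
    save(c,n+'c.png',(230,150,350,340) if n=='scene' else (240,200,430,300),3 if n=='scene' else 4)
E
```

```text
scene cap 264.6676940917969 174.23599243164062 19.669897079467773 21.882787704467773 [0.4609 0.1529 0.11  ]
bar px [(269, 170), (270, 170), (271, 170), (272, 170), (266, 171), (267, 171), (268, 171), (269, 171), (270, 171), (265, 172), (266, 172), (267, 172)]
scene yellow 284.80236604036185 264.28810020876824 9.501551628112793 [ 0.4428 -0.1375  0.075 ]
scene white 317.5676012461059 301.01619937694704 9.962529182434082 [ 0.4922 -0.2614  0.075 ]
top cap 270.9632263183594 232.8388214111328 19.76773452758789 20.20353889465332 [0.4624 0.1518 0.118 ]
bar px [(270, 226), (271, 226), (270, 227), (271, 227), (270, 228), (271, 228), (270, 229), (271, 229), (270, 230), (271, 230), (270, 231), (271, 231), (271, 232)]
top yellow 361.93732193732194 242.53751187084518 8.117329597473145 [ 0.4454 -0.134   0.075 ]
top white 403.10764872521247 228.0915958451369 9.831711769104004 [ 0.4953 -0.2654  0.075 ]
```

View pics/topc.png

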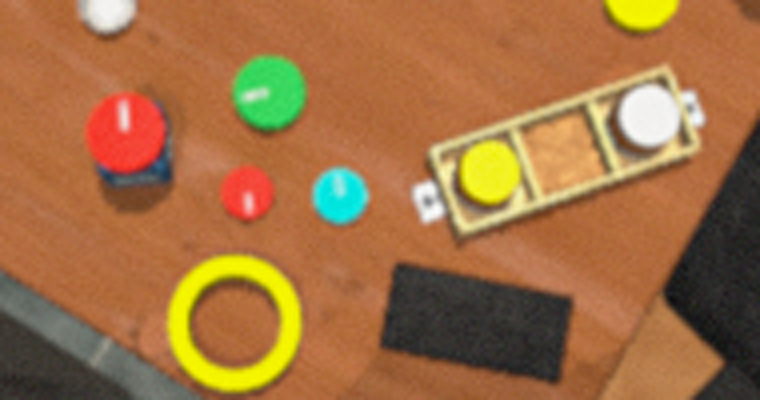

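View pics/scenec.png

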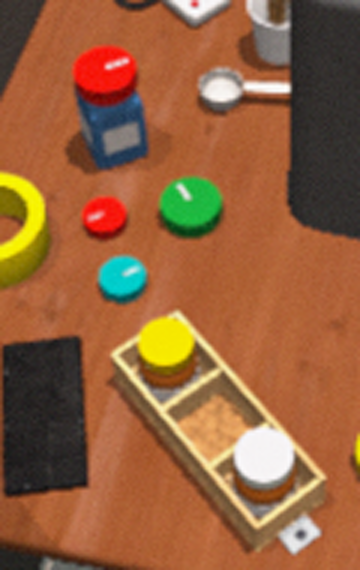

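Top crop: the cap is at crop (125,132) with its bar pointing up, and the crate rim corners are near (432,152), (668,70), (698,150) and (460,236). The scene crop confirms the jar is upright. Now the yaws.

```bash
python3 - <<'E'
from h import *
c=cam('top')
P=np.array([ray(c,240+u/4,200+v/4,.045)[:2] for u,v in((432,152),(668,70),(698,150),(460,236))])
print(P.round(4),'mean',P.mean(0).round(4),[np.linalg.norm(P[i]-P[i-1]).round(3) for i in range(4)])
print('long',np.degrees(np.arctan2(*((P[0]+P[3]-P[1]-P[2])[::-1]))),'short',np.degrees(np.arctan2(*((P[0]+P[1]-P[2]-P[3])[::-1]))))
h=cv2.cvtColor(c['pixels'],cv2.COLOR_RGB2HSV)
w=cv2.inRange(h[220:245,262:282],(0,0,150),(180,130,255)); q=np.argwhere(w)
W=np.array([ray(c,x+262,y+220,.118)[:2] for y,x in q]); d=W-W.mean(0); v=np.linalg.svd(d)[2][0]; print('bar',W.mean(0),np.degrees(np.arctan2(v[1],v[0])))
for k in((105,185),(170,183)): print('body low edge',ray(c,240+k[0]/4,200+k[1]/4,.03))
s=cam('scene')
for k in((265,171.5),(271,169.5)): print('bar s',ray(s,*k,.118))
E
```

```text
[[ 0.4629 -0.0914]
 [ 0.5358 -0.284 ]
 [ 0.4704 -0.3074]
 [ 0.3956 -0.1148]] mean [ 0.4662 -0.1994] [np.float64(0.071), np.float64(0.206), np.float64(0.069), np.float64(0.207)]
long 110.96616888302374 short 19.398609406988935
bar [0.4765345  0.15405107] -163.9027208469466
body low edge [0.43078685 0.17437702 0.03      ]
body low edge [0.43384222 0.12137101 0.03      ]
bar s [0.46336984 0.15564921 0.118     ]
bar s [0.4818102  0.15810727 0.118     ]
```

```bash
cat >> h.py <<'E'
def yaw(): 
    m=R.from_quat(bot.get_obs()['tool_rot']).as_matrix(); return np.degrees(np.arctan2(m[1,0],m[0,0]))
def plan(p,yw,n):
    "print n equal rows to tool-down pose p, tool x at yaw yw"
    o=bot.get_obs(); p0=np.array(o['eef_pos']); r=R.from_quat(o['tool_rot']); g=R.from_euler('z',yw,degrees=True)*R.from_euler('x',180,degrees=True)
    st=(r.inv()*g).as_rotvec(degrees=True)/n; d=(np.array(p)-p0)/n
    for i in range(n): print(list((r.inv().apply(d)).round(4))+list(st.round(1)),end=','); r=r*R.from_rotvec(st,degrees=True)
    print('\nyaw',yaw(),'pos',p0.round(4))
E
python3 -c "
from h import *
plan((.462,.152,.22),97,12)"
```

```text
[np.float64(0.0402), np.float64(-0.0362), np.float64(0.0009), np.float64(-0.0), np.float64(-0.0), np.float64(-5.9)],[np.float64(0.0437), np.float64(-0.0318), np.float64(0.0009), np.float64(-0.0), np.float64(-0.0), np.float64(-5.9)],[np.float64(0.0467), np.float64(-0.0272), np.float64(0.0009), np.float64(-0.0), np.float64(-0.0), np.float64(-5.9)],[np.float64(0.0493), np.float64(-0.0222), np.float64(0.0009), np.float64(-0.0), np.float64(-0.0), np.float64(-5.9)],[np.float64(0.0513), np.float64(-0.017), np.float64(0.0009), np.float64(-0.0), np.float64(-0.0), np.float64(-5.9)],[np.float64(0.0528), np.float64(-0.0116), np.float64(0.0009), np.float64(-0.0), np.float64(-0.0), np.float64(-5.9)],[np.float64(0.0537), np.float64(-0.0061), np.float64(0.0009), np.float64(-0.0), np.float64(-0.0), np.float64(-5.9)],[np.float64(0.054), np.float64(-0.0005), np.float64(0.0009), np.float64(-0.0), np.float64(-0.0), np.float64(-5.9)],[np.float64(0.0538), np.float64(0.005), np.float64(0.0009), np.float64(-0.0), np.float64(-0.0), np.float64(-5.9)],[np.float64(0.053), np.float64(0.0105), np.float64(0.0009), np.float64(-0.0), np.float64(-0.0), np.float64(-5.9)],[np.float64(0.0516), np.float64(0.0159), np.float64(0.0009), np.float64(-0.0), np.float64(-0.0), np.float64(-5.9)],[np.float64(0.0497), np.float64(0.0212), np.float64(0.0009), np.float64(-0.0), np.float64(-0.0), np.float64(-5.9)],
yaw 25.999037253328446 pos [ 0.2191 -0.4492  0.231 ]
```

```bash
sed -i 's/print(list((r.inv().apply(d)).round(4))+list(st.round(1)),end=.,.)/print([float(k) for k in list(r.inv().apply(d).round(3))+list(st.round(1))],end=",")/' h.py
python3 -m jog '[[[0.040,-0.036,0,0,0,-6],[0.044,-0.032,0,0,0,-6],[0.047,-0.027,0,0,0,-6],[0.049,-0.022,0,0,0,-6],[0.051,-0.017,0,0,0,-6],[0.053,-0.012,0,0,0,-6],[0.054,-0.006,0,0,0,-6],[0.054,-0.001,0,0,0,-6],[0.054,0.005,0,0,0,-6],[0.053,0.011,0,0,0,-6],[0.052,0.016,0,0,0,-6],[0.050,0.021,0,0,0,-6]]]'
python3 -c "
from h import *
plan((.462,.152,.22),97,3)
c=cam('wrist');save(c,'w0.png');print(-c['R'].T@c['t'])
"
```

```text
clock: 1.8
eef_pos: [0.4548, 0.1736, 0.2323]
tool_rot: [0.643, 0.765, 0.002, 0.004]
ft_force: [0.4, -0.3, 0.4]
grip_width: 0.0854
[-0.008, 0.001, 0.004, 0.2, 0.1, 1.0],[-0.007, 0.001, 0.004, 0.2, 0.1, 1.0],[-0.007, 0.001, 0.004, 0.2, 0.1, 1.0],
yaw 99.90019314516853 pos [0.4548 0.1736 0.2323]
[0.43965785 0.25093121 0.37377989]
```

View pics/w0.png

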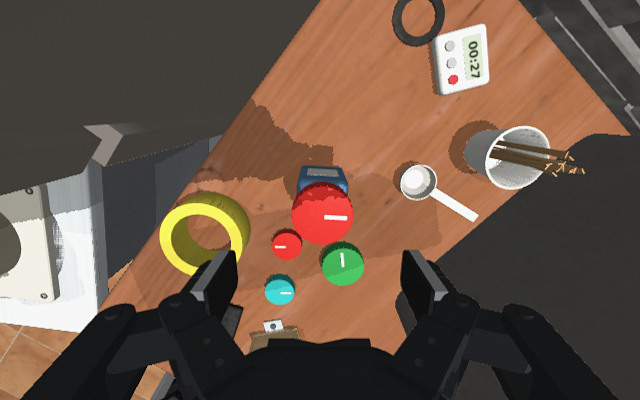

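The wrist view shows the cap at (322,213) with its bar pointing right, and the jar body behind it at (322,180). I'll refine the cap centre and yaw from this.

```bash
python3 - <<'E'
from h import *
c=cam('wrist');h=cv2.cvtColor(c['pixels'],cv2.COLOR_RGB2HSV)
m=cv2.inRange(h,(0,150,60),(7,255,255))|cv2.inRange(h,(173,150,60),(180,255,255))
cs=max(cv2.findContours(m,cv2.RETR_EXTERNAL,cv2.CHAIN_APPROX_NONE)[0],key=cv2.contourArea)
print(cv2.boundingRect(cs))
hu=cv2.convexHull(cs)[:,0]
W=np.array([ray(c,u,v,.118)[:2] for u,v in hu]);
# top disc: side visible at image top? fit ellipse, use lateral extents
(u,v),ab,t=cv2.fitEllipse(cs);print(u,v,ab,t,'z118',ray(c,u,v,.118),'z107',ray(c,u,v,.107))
k=np.zeros_like(m);cv2.fillPoly(k,[hu],255);k=cv2.erode(k,np.ones((5,5)))
w=cv2.inRange(h,(0,0,140),(180,90,255))&k;q=np.argwhere(w)
B=np.array([ray(c,x,y,.118)[:2] for y,x in q]);v=np.linalg.svd(B-B.mean(0))[2][0];e=(B-B.mean(0))@v
print(len(q),'bar',B.mean(0),np.degrees(np.arctan2(v[1],v[0])),np.ptp(e), 'ends',B[e.argmin()],B[e.argmax()])
b=cv2.inRange(h,(95,70,30),(125,255,255));b[:,:270]=0;b[:,370:]=0;b[:150]=0;b[220:]=0
y=np.argwhere(b);print('blue bbox',y.min(0),y.max(0))
L=[]
for x in range(305,342,2):
    r=np.where(b[:,x])[0]
    if len(r): L.append((x,r.max(),r.min()))
print(L)
E
```

```text
(268, 188, 82, 77)
311.705322265625 224.65048217773438 (57.503299713134766, 90.373046875) 48.685791015625 z118 [0.45611403 0.15041301 0.118     ] z107 [0.45676414 0.14586586 0.107     ]
129 bar [0.46454448 0.14660507] 37.49267456708429 0.07629080721296051 ends [0.42170533 0.11518953] [0.48474311 0.15835758]
blue bbox [171 294] [200 344]
[(305, np.int64(189), np.int64(171)), (307, np.int64(189), np.int64(171)), (309, np.int64(188), np.int64(171)), (311, np.int64(187), np.int64(172)), (313, np.int64(187), np.int64(172)), (315, np.int64(186), np.int64(172)), (317, np.int64(186), np.int64(172)), (319, np.int64(186), np.int64(172)), (321, np.int64(186), np.int64(172)), (323, np.int64(186), np.int64(172)), (325, np.int64(187), np.int64(172)), (327, np.int64(188), np.int64(173)), (329, np.int64(188), np.int64(173)), (331, np.int64(189), np.int64(173)), (333, np.int64(190), np.int64(173)), (335, np.int64(192), np.int64(173)), (337, np.int64(194), np.int64(174)), (339, np.int64(195), np.int64(177)), (341, np.int64(198), np.int64(182))]
```

```bash
python3 - <<'E'
from h import *
c=cam('wrist');h=cv2.cvtColor(c['pixels'],cv2.COLOR_RGB2HSV)
m=cv2.inRange(h,(0,150,60),(7,255,255))|cv2.inRange(h,(173,150,60),(180,255,255))
m=cv2.morphologyEx(m,cv2.MORPH_OPEN,cv2.getStructuringElement(cv2.MORPH_ELLIPSE,(27,27)),) if 0 else m
bar=cv2.inRange(h,(0,0,140),(180,90,255)); bar[:206]=0;bar[228:]=0;bar[:,:318]=0;bar[:,352:]=0
m|=bar
m=cv2.morphologyEx(m,cv2.MORPH_OPEN,cv2.getStructuringElement(cv2.MORPH_ELLIPSE,(37,37)))
cs=max(cv2.findContours(m,cv2.RETR_EXTERNAL,cv2.CHAIN_APPROX_NONE)[0],key=cv2.contourArea)
print(cv2.boundingRect(cs))
(u,v),r=cv2.minEnclosingCircle(cs);f=cv2.fitEllipse(cs);print(u,v,r,f);print('z118',ray(c,*f[0],.118),'z110',ray(c,*f[0],.110))
print('left/right at z118',ray(c,f[0][0]-r,v,.118),ray(c,f[0][0]+r,v,.118))
q=np.argwhere(bar);B=np.array([ray(c,x,y,.118)[:2] for y,x in q]);vv=np.linalg.svd(B-B.mean(0))[2][0]
print(len(q),'bar',B.mean(0),np.degrees(np.arctan2(vv[1],vv[0])))
a,b=ray(c,305,171,.004),ray(c,335,173,.004);d=b-a;print('edge',a,b,np.degrees(np.arctan2(d[1],d[0])))
plan((.462,.152,.22),97,1)
E
```

```text
(292, 185, 51, 43)
317.0 206.0 26.000099182128906 ((316.8669738769531, 205.50172424316406), (39.081024169921875, 52.2787971496582), 70.44261932373047)
z118 [0.45602917 0.16702004 0.118     ] z110 [0.4565231  0.16431492 0.11      ]
left/right at z118 [0.43162578 0.16222327 0.118     ] [0.48064652 0.1708306  0.118     ]
103 bar [0.47446626 0.15492695] 7.438514849009879
edge [0.43907023 0.1735542  0.004     ] [0.47894155 0.17784065 0.004     ] 6.136135220896157
[-0.023, 0.003, 0.012, 0.4, 0.2, 2.9],
yaw 99.91281104092835 pos [0.4546 0.174  0.2315]
```

```bash
python3 -m jog '[[[-0.021,0.003,0.045,0.4,0.2,2.9],[0,0,0,0,0,0],[0,0,0,0,0,0]]]'; python3 -c "
from h import *
plan((.4615,.1525,.086),97,3)"
```

```text
clock: 2.33
eef_pos: [0.4615, 0.152, 0.1874]
tool_rot: [0.664, 0.748, 0.001, 0.0]
ft_force: [-0.2, 0.3, 0.6]
grip_width: 0.0854
[0.0, -0.0, 0.034, 0.0, -0.0, -0.1],[0.0, -0.0, 0.034, 0.0, -0.0, -0.1],[0.0, 0.0, 0.034, 0.0, -0.0, -0.1],
yaw 96.82211529902261 pos [0.4615 0.152  0.1874]
```

```bash
python3 -m jog '[[[0,0,0.034,0,0,0],[0,0,0.034,0,0,0],[0,0,0.030,0,0,0],[0,0,0,0,0,0]]]' ; python3 -m jog '[[[0,0,0,0,0,0],[0,0,0,0,0,0],[0,0,0,0,0,0],[0,0,0,0,0,0]]]' 0.05;  python3 -c "
from h import *
c=cam('wrist');save(c,'w1.png')"
```

```text
clock: 2.82
eef_pos: [0.4666, 0.153, 0.0952]
tool_rot: [0.664, 0.747, 0.007, 0.004]
ft_force: [-0.3, 0.5, 0.4]
grip_width: 0.0857
clock: 3.32
eef_pos: [0.4689, 0.1537, 0.0999]
tool_rot: [0.664, 0.747, 0.01, 0.005]
ft_force: [-0.1, -0.4, -4.4]
grip_width: 0.0586
```

View pics/w1.png

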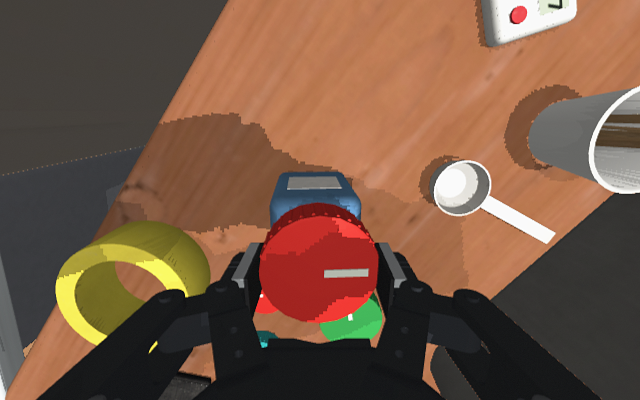

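The cap is between the pads at (320,262), but the TCP ended about 1 cm too high and slightly tilted. I'll reopen, correct and grip again.

```bash
python3 -m jog '[[[0,0,0,0,0,0],[0,0,0,0,0,0],[0,0,0,0,0,0]]]' 0.0854; python3 -c "
from h import *
plan((.4615,.1525,.086),97,2);print(bot.get_obs()['joint_vel'].round(3))"
```

```text
clock: 3.75
eef_pos: [0.4701, 0.1541, 0.1009]
tool_rot: [0.664, 0.747, 0.011, 0.006]
ft_force: [-0.5, -0.5, -0.2]
grip_width: 0.0853
[-0.0, -0.005, 0.007, 0.7, -0.2, -0.1],[-0.0, -0.004, 0.007, 0.7, -0.2, -0.1],
yaw 96.72892182382076 pos [0.4701 0.1541 0.1009]
[-0.    -0.004  0.004  0.     0.001 -0.001]
```

```bash
python3 -m jog '[[[0,-0.009,0.015,1.4,-0.4,-0.2],[0,0,0,0,0,0]]]'; python3 -c "
from h import *
plan((.4615,.1525,.086),97,1);print(bot.get_obs()['joint_vel'].round(3))"
```

```text
clock: 4.0
eef_pos: [0.4609, 0.1531, 0.0847]
tool_rot: [0.663, 0.749, -0.001, 0.0]
ft_force: [-0.1, -0.3, 0.4]
grip_width: 0.0852
[-0.001, 0.001, -0.001, -0.1, 0.1, -0.1],
yaw 96.93449813096973 pos [0.4609 0.1531 0.0847]
[-0.003 -0.019  0.034 -0.009 -0.002  0.001]
```

```bash
python3 -m jog '[[[0,0,0,0,0,0],[0,0,0,0,0,0],[0,0,0,0,0,0],[0,0,0,0,0,0]]]' 0.04;  python3 -c "
from h import *
print(yaw());c=cam('wrist');save(c,'w2.png',(180,130,460,400),2)"
```

```text
clock: 4.5
eef_pos: [0.4614, 0.1532, 0.0848]
tool_rot: [0.663, 0.749, -0.001, 0.0]
ft_force: [0.9, 0.2, -0.6]
grip_width: 0.0595
96.93100286603335
```

View pics/w2.png

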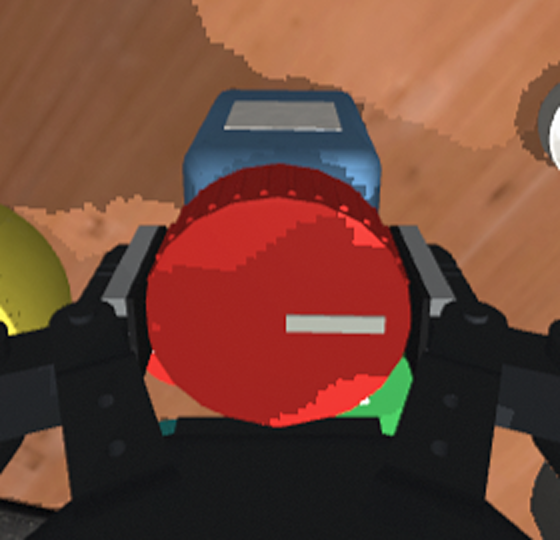

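Good grip: the cap is centred between the pads and the bar is level in view. Next I lift.

```bash
python3 -m jog '[[[0,0,-0.03,0,0,0],[0,0,-0.045,0,0,0],[0,0,-0.045,0,0,0],[0,0,0,0,0,0]]]';  python3 -c "
from h import *
print(yaw());plan((.42,-.02,.21),104,4)"
```

```text
clock: 5.05
eef_pos: [0.458, 0.1524, 0.2039]
tool_rot: [0.663, 0.749, -0.006, -0.002]
ft_force: [0.9, -0.4, -5.1]
grip_width: 0.0593
96.93573767849558
[-0.042, -0.015, -0.001, -0.2, 0.0, -1.8],[-0.041, -0.016, -0.001, -0.2, 0.0, -1.8],[-0.041, -0.017, -0.001, -0.2, 0.0, -1.8],[-0.04, -0.018, -0.001, -0.2, 0.0, -1.8],
yaw 96.93573767849558 pos [0.458  0.1524 0.2039]
```

```bash
python3 -m jog '[[[-0.025,-0.010,0,0,0,-1.5],[-0.042,-0.016,-0.001,-0.2,0,-1.8],[-0.041,-0.017,-0.001,-0.2,0,-1.8],[-0.041,-0.018,-0.001,-0.2,0,-1.8]]]';  python3 -c "
from h import *
plan((.466,-.199,.21),111,5)"
```

```text
clock: 5.55
eef_pos: [0.4184, -0.0066, 0.2004]
tool_rot: [0.612, 0.791, -0.006, -0.004]
ft_force: [1.0, -0.8, -3.9]
grip_width: 0.0594
[-0.04, -0.0, -0.002, -0.2, -0.0, -1.3],[-0.04, -0.001, -0.002, -0.2, -0.0, -1.3],[-0.04, -0.002, -0.002, -0.2, -0.0, -1.3],[-0.04, -0.003, -0.002, -0.2, -0.0, -1.3],[-0.039, -0.004, -0.002, -0.2, -0.0, -1.3],
yaw 104.48930838891606 pos [ 0.4184 -0.0066  0.2004]
```

```bash
python3 -m jog '[[[-0.040,0,-0.002,-0.2,0,-1.3],[-0.040,-0.001,-0.002,-0.2,0,-1.3],[-0.040,-0.002,-0.002,-0.2,0,-1.3],[-0.035,-0.003,-0.002,-0.2,0,-1.3],[-0.02,-0.002,0,0,0,-1],[0,0,0,0,0,0],[0,0,0,0,0,0]]]';  python3 -c "
from h import *
plan((.466,-.199,.21),111,1)
c=cam('wrist');save(c,'w3.png')
c=cam('top');save(c,'t3.png',(320,180,440,280),6)"
```

```text
clock: 6.42
eef_pos: [0.4508, -0.1817, 0.1927]
tool_rot: [0.569, 0.822, -0.004, -0.014]
ft_force: [0.4, -0.2, -3.2]
grip_width: 0.0594
[-0.021, 0.008, -0.018, -1.3, -1.1, -0.4],
yaw 110.57343914008202 pos [ 0.4508 -0.1817  0.1927]
```

View pics/w3.png

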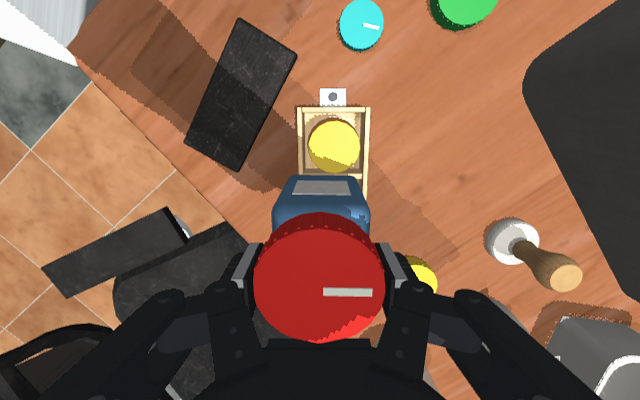

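The wrist view shows the far (+y) end of the crate, with rim corners at about (299,107) and (370,107). I'll locate those in pixels and compare with the top-view estimate.

```bash
python3 - <<'E'
from h import *
c=cam('wrist');h=cv2.cvtColor(c['pixels'],cv2.COLOR_RGB2HSV)
print(c['fx'])
for v in(115,125,150,165): print(v,[tuple(int(t) for t in h[v,u]) for u in range(292,304,1)],'|',[tuple(int(t) for t in h[v,u]) for u in range(364,376)])
for u in(310,350,362): print(u,[tuple(int(t) for t in h[v,u]) for v in range(100,116)])
a,b=ray(c,299,107,.045),ray(c,370,107,.045);print(a,b,np.linalg.norm(a-b))
for k in((297,180),(370,180)):print(ray(c,*k,.045))
E
```

```text
282.0653037196903
115 [(11, 136, 178), (11, 133, 182), (11, 131, 189), (10, 129, 125), (13, 117, 122), (22, 80, 255), (27, 53, 255), (28, 45, 254), (27, 59, 255), (16, 104, 179), (16, 100, 117), (16, 104, 113)] | [(15, 103, 87), (23, 80, 255), (30, 30, 255), (31, 28, 254), (31, 22, 255), (24, 74, 250), (12, 132, 189), (11, 144, 181), (11, 139, 198), (11, 139, 200), (11, 140, 200), (11, 139, 200)]
125 [(10, 117, 183), (10, 121, 188), (10, 122, 165), (10, 124, 119), (9, 126, 83), (19, 92, 251), (28, 52, 255), (27, 47, 254), (29, 49, 255), (18, 100, 197), (17, 102, 123), (17, 98, 117)] | [(16, 104, 128), (26, 67, 255), (30, 31, 255), (31, 27, 255), (30, 31, 255), (17, 112, 196), (12, 145, 195), (11, 140, 202), (11, 140, 202), (11, 141, 203), (11, 139, 203), (11, 140, 202)]
150 [(11, 141, 110), (11, 141, 110), (11, 141, 110), (10, 140, 111), (11, 142, 108), (13, 122, 119), (16, 98, 189), (17, 98, 202), (17, 99, 208), (17, 97, 195), (17, 98, 114), (17, 97, 95)] | [(21, 88, 254), (30, 35, 255), (31, 28, 255), (30, 38, 255), (16, 112, 175), (11, 145, 190), (11, 144, 199), (11, 143, 196), (1
[... 672 characters left out ...]
52, 254), (25, 53, 253)]
350 [(11, 133, 199), (11, 133, 199), (11, 136, 200), (11, 141, 203), (11, 143, 200), (11, 146, 162), (11, 141, 119), (23, 85, 241), (30, 38, 255), (30, 33, 253), (29, 40, 254), (24, 74, 244), (20, 91, 230), (24, 66, 250), (26, 54, 253), (26, 55, 253)]
362 [(11, 143, 198), (11, 143, 196), (11, 143, 196), (11, 142, 197), (11, 144, 197), (11, 146, 198), (11, 141, 175), (24, 82, 242), (30, 37, 255), (30, 33, 253), (29, 39, 255), (24, 77, 249), (16, 103, 161), (17, 97, 95), (18, 96, 104), (17, 98, 109)]
[ 0.40009293 -0.11140503  0.045     ] [ 0.46523943 -0.08686323  0.045     ] 0.06961584245273628
[ 0.42269118 -0.18142521  0.045     ]
[ 0.49456211 -0.15388187  0.045     ]
```

```bash
python3 - <<'E'
from h import *
c=cam('wrist')
f=lambda u,v:ray(c,u,v,.045)[:2]
L1,L2=f(296.6,115),f(297.8,165);R1,R2=f(369.4,115),f(367.3,165);E1,E2=f(310,106.8),f(362,106.8)
ang=lambda a,b:np.degrees(np.arctan2((b-a)[1],(b-a)[0]))
print('y axis',ang(L2,L1),ang(R2,R1),'x axis',ang(E1,E2),'w',np.linalg.norm(L1-R1))
x=np.array([np.cos(np.radians(21)),np.sin(np.radians(21))]);y=np.array([-x[1],x[0]])
cx=np.mean([p@x for p in(L1,L2,R1,R2)]);cy=(E1@y+E2@y)/2-.1045
print('ctr wrist',cx*x+cy*y,'top',np.array([.4662,-.1994])@x,np.array([.4662,-.1994])@y,'wrist xy',cx,cy)
# jar body far bottom edge / cap centre in wrist frame
h=cv2.cvtColor(c['pixels'],cv2.COLOR_RGB2HSV);b=cv2.inRange(h,(95,70,20),(125,255,255));b[:170]=0;b[230:]=0;b[:,:260]=0;b[:,380:]=0
for v in range(180,228,6):
    r=np.where(b[v])[0]; print(v,r.min(),r.max(),end=' ; ')
m=np.argwhere(b);print('top row',m.min(0))
o=bot.get_obs();m=R.from_quat(o['tool_rot']).as_matrix();e=np.array(o['eef_pos']);print(m.round(3))
for zz,uv in((-.086,(283,178)),(-.086,(361,178))): 
    # plane normal to tool z at jar underside (TCP+.0848 along z)
    O=-c['R'].T@c['t'];d=c['R'].T@np.array([(uv[0]-c['cx'])/c['fx'],(uv[1]-c['cy'])/c['fy'],1]);P=e+m[:,2]*.08
    s=((P-O)@m[:,2])/(d@m[:,2]);print('foot edge tool',m.T@(O+d*s-e))
E
```

```text
y axis 110.84892335314785 111.12098783518212 x axis 20.659537985670944 w 0.07205809570246345
ctr wrist [ 0.46925863 -0.19713269] top 0.3637766256936626 -0.353227075121561 wrist xy 0.3674446355739086 -0.3522064722566497
180 288 355 ; 186 285 358 ; 192 282 361 ; 198 278 363 ; 204 275 366 ; 210 273 369 ; 216 272 369 ; 222 273 369 ; top row [175 272]
[[-0.353  0.935 -0.024]
 [ 0.936  0.353  0.008]
 [ 0.016 -0.02  -1.   ]]
foot edge tool [ 0.0262015  -0.02934592  0.08      ]
foot edge tool [0.02624705 0.03337612 0.08      ]
```

```bash
python3 - <<'E'
from h import *
c=cam('wrist')
o=bot.get_obs();m=R.from_quat(o['tool_rot']).as_matrix();e=np.array(o['eef_pos'])
for x,z in((.028,.08),(.028,.02),(0,-.033),(.0,-.02)):print(x,z,proj(c,e+m@[x,0,z]))
h=cv2.cvtColor(c['pixels'],cv2.COLOR_RGB2HSV);r=cv2.inRange(h,(0,140,40),(8,255,255))|cv2.inRange(h,(172,140,40),(180,255,255))
for v in(225,240,260,280,300,320):
    q=np.where(r[v,230:410])[0]+230;print(v,q.min(),q.max(),(q.min()+q.max())/2)
E
```

```text
0.028 0.08 [319.3642352  175.77174594]
0.028 0.02 [319.4419008 198.0524149]
0 -0.033 [319.48440598 292.4444498 ]
0.0 -0.02 [319.45331234 276.21822954]
225 280 357 318.5
240 268 370 319.0
260 257 381 319.0
280 253 385 319.0
300 255 383 319.0
320 266 373 319.5
```

```bash
python3 -c "
from h import *
plan((.4685,-.198,.165),111,1)"; python3 -m jog '[[[-0.0105,0.0055,0.014,-0.6,-0.5,-0.2],[-0.0105,0.0055,0.014,-0.6,-0.5,-0.2],[0,0,0,0,0,0]]]';  python3 -c "
from h import *
plan((.4685,-.198,.14),111,1)"
```

```text
[-0.022, 0.01, 0.029, -1.1, -0.9, -0.3],
yaw 110.65387643771982 pos [ 0.452  -0.1817  0.1944]
clock: 7.05
eef_pos: [0.4703, -0.1961, 0.1667]
tool_rot: [0.565, 0.825, 0.001, 0.003]
ft_force: [0.0, 0.7, -3.3]
grip_width: 0.0592
[-0.001, -0.002, 0.027, 0.2, 0.2, 0.2],
yaw 111.23972147868962 pos [ 0.4703 -0.1961  0.1667]
```

```bash
python3 -m jog '[[[-0.001,-0.002,0.025,0.2,0.2,0.2],[0,0,0,0,0,0],[0,0,0,0,0,0]]]';  python3 -c "
from h import *
plan((.4685,-.198,.14),111,1)
c=cam('wrist');save(c,'w4.png',(220,80,420,280),3)
c=cam('scene');save(c,'s4.png',(240,200,360,340),4)
a=cv2.imread('pics/w4.png');b=cv2.imread('pics/s4.png');b=cv2.resize(b,(200*0+480,560));cv2.imwrite('pics/m4.png',cv2.resize(np.hstack([a[:560],b]),(800,415)))
"
```

```text
clock: 7.42
eef_pos: [0.4698, -0.1969, 0.1444]
tool_rot: [0.566, 0.825, 0.001, 0.001]
ft_force: [0.6, 0.4, -3.4]
grip_width: 0.0593
[-0.001, -0.002, 0.004, 0.2, 0.1, 0.1],
yaw 111.11719733114118 pos [ 0.4698 -0.1969  0.1444]
```

View pics/w4.png

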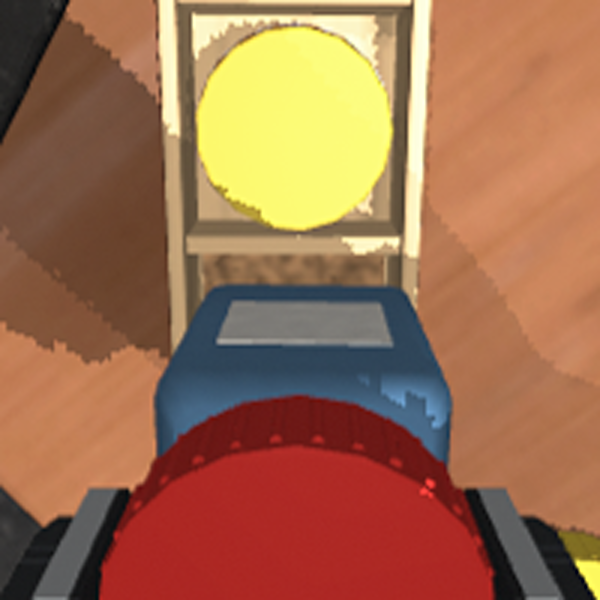

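Wrist crop: the jar body's bottom edge spans 205–412 (mid 308), the crate walls 168–418 (mid 293), and the tool axis is at 298. So the jar leans about 1.5° in the grip and sits about 1.4 mm too far along tool +y. Now the other direction.

```bash
python3 - <<'E'
from h import *
c=cam('wrist');o=bot.get_obs();m=R.from_quat(o['tool_rot']).as_matrix();e=np.array(o['eef_pos'])
t=lambda u,v,z:(m.T@(ray(c,u,v,z)-e)).round(4)
f=lambda a,b:(220+a/3,80+b/3)
print('divider cell face',t(*f(290,253),.039),'(want jar+31.5)')
print('divider far face',t(*f(290,236),.039))
print('end outer rim?',t(*f(290,2),.045))
print('jar bottom edge',t(*f(205,288),.0615),t(*f(412,288),.0615),'at z', .0615)
print('walls outer',t(*f(168,300),.045),t(*f(418,300),.045),t(*f(161,100),.045),t(*f(430,100),.045))
E
```

```text
divider cell face [ 0.0325 -0.0022  0.105 ] (want jar+31.5)
divider far face [ 0.0375 -0.0022  0.105 ]
end outer rim? [ 0.1004 -0.002   0.0989]
jar bottom edge [ 0.0271 -0.025   0.0825] [0.0271 0.0311 0.0826] at z 0.0615
walls outer [ 0.0197 -0.0378  0.0989] [0.0197 0.0353 0.0991] [ 0.0756 -0.0372  0.0989] [0.0757 0.0361 0.099 ]
```

```bash
python3 -m jog '[[[0.0015,-0.0017,0.002,1.6,0,0],[0,0,0,0,0,0]]]';  python3 -c "
from h import *
o=bot.get_obs();m=R.from_quat(o['tool_rot']).as_matrix();print(m.round(3),o['eef_pos'])
c=cam('wrist');h=cv2.cvtColor(c['pixels'],cv2.COLOR_RGB2HSV);b=cv2.inRange(h,(95,70,20),(125,255,255));b[:160]=0;b[230:]=0;b[:,:260]=0;b[:,380:]=0
for v in range(172,228,5):
    r=np.where(b[v])[0]; print(v,(r.min(),r.max()) if len(r) else 0,end=' ; ')
print([tuple(map(int,h[170,u])) for u in (272,274,276,278,280,282,284)],[tuple(map(int,h[170,u])) for u in (352,354,356,358,360,362,364)])
"
```

```text
clock: 7.82
eef_pos: [0.4679, -0.1963, 0.143]
tool_rot: [0.566, 0.825, -0.011, -0.006]
ft_force: [0.2, -0.3, -4.2]
grip_width: 0.0591
[[-0.36   0.933 -0.023]
 [ 0.933  0.36  -0.012]
 [-0.003 -0.026 -1.   ]] [ 0.46785435 -0.19628364  0.14298323]
172 0 ; 177 (np.int64(290), np.int64(354)) ; 182 (np.int64(287), np.int64(357)) ; 187 (np.int64(284), np.int64(359)) ; 192 (np.int64(281), np.int64(361)) ; 197 (np.int64(279), np.int64(363)) ; 202 (np.int64(276), np.int64(365)) ; 207 (np.int64(273), np.int64(367)) ; 212 (np.int64(272), np.int64(369)) ; 217 (np.int64(273), np.int64(369)) ; 222 (np.int64(273), np.int64(369)) ; 227 (np.int64(273), np.int64(368)) ; [(11, 150, 107), (11, 148, 107), (11, 144, 108), (11, 148, 107), (11, 154, 101), (17, 98, 192), (17, 98, 200)] [(15, 123, 133), (17, 97, 166), (15, 96, 104), (17, 95, 91), (17, 99, 176), (17, 98, 195), (16, 99, 180)]
```

Jar foot mid 322 px and cell mid about 323 px, so they're aligned. I'll lower it straight down in stages.

```bash
python3 -m jog '[[[0,0.0003,0.012,0,0,0],[0,0.0003,0.012,0,0,0],[0,0,0,0,0,0]]]';  python3 -c "
from h import *
o=bot.get_obs();m=R.from_quat(o['tool_rot']).as_matrix();print(m.round(3),o['eef_pos'],(m.T@(np.array([.4679,-.1963,.117])-o['eef_pos'])).round(4))"
```

```text
clock: 8.25
eef_pos: [0.4675, -0.1963, 0.1168]
tool_rot: [0.566, 0.825, -0.011, -0.007]
ft_force: [-0.9, -0.0, -3.9]
grip_width: 0.0592
[[-0.36   0.933 -0.024]
 [ 0.933  0.36  -0.011]
 [-0.002 -0.026 -1.   ]] [ 0.46746103 -0.19629769  0.11675588] [-0.0002  0.0004 -0.0003]
```

```bash
python3 -m jog '[[[0,0.0006,0.010,0,0,0],[0,0.0003,0.008,0,0,0],[0,0,0.002,0,0,0],[0,0,0,0,0,0]]]';  python3 -c "
from h import *
o=bot.get_obs();m=R.from_quat(o['tool_rot']).as_matrix();print(o['eef_pos'],o['ft_force'],yaw())"
```

```text
clock: 8.75
eef_pos: [0.4677, -0.1963, 0.0949]
tool_rot: [0.566, 0.824, -0.012, -0.007]
ft_force: [0.0, -0.5, -3.9]
grip_width: 0.0594
[ 0.46767554 -0.1962562   0.09493921] [ 0.01446074 -0.49586296 -3.89601912] 111.08627972409285
```

Lateral force is negligible and the jar is still hanging. Last few millimetres.

```bash
python3 -m jog '[[[0,0,0.002,0,0,0],[0,0,0.0015,0,0,0]]]'; python3 -m jog '[[[0,0,0.001,0,0,0],[0,0,0.0005,0,0,0]]]'
```

```text
clock: 9.0
eef_pos: [0.4681, -0.1965, 0.0919]
tool_rot: [0.566, 0.824, -0.011, -0.006]
ft_force: [0.5, 0.2, -3.4]
grip_width: 0.0594
clock: 9.25
eef_pos: [0.4683, -0.1967, 0.0914]
tool_rot: [0.566, 0.824, -0.011, -0.006]
ft_force: [-1.0, 0.5, 0.8]
grip_width: 0.0596
```

```bash
python3 -m jog '[[[0,0,0.001,0,0,0],[0,0,0.001,0,0,0],[0,0,0.0005,0,0,0],[0,0,0.0005,0,0,0]]]';  python3 -c "
from h import *
o=bot.get_obs();print(o['ft_torque'],yaw())
c=cam('scene');save(c,'s5.png',(250,190,370,340),4)"
```

```text
clock: 9.75
eef_pos: [0.4684, -0.1969, 0.0913]
tool_rot: [0.566, 0.824, -0.011, -0.005]
ft_force: [-3.2, 0.5, 5.1]
grip_width: 0.0598
[ 0.27992984  0.67546193 -0.00840523] 111.08951174337072
```

View pics/s5.png

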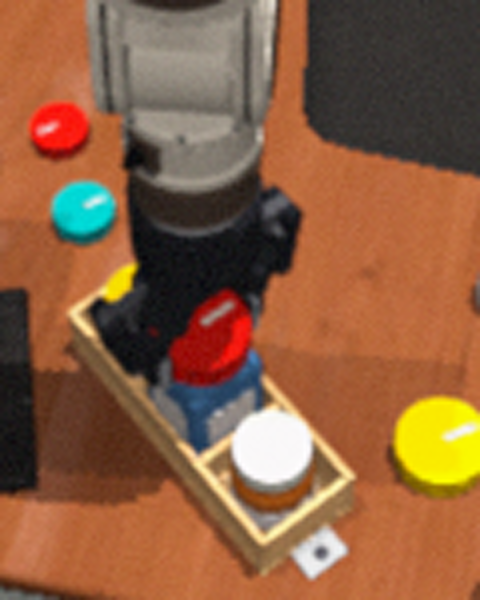

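The jar is down in the centre cell at (210,410), with the white-capped and yellow-capped small jars undisturbed. I start unscrewing: anticlockwise is −z about the tool.

```bash
python3 -m jog '[[[0,0,0,0,0,0],[0,0,0,0,0,-8],[0,0,0,0,0,-10],[0,0,-0.0005,0,0,-10]]]';  python3 -c "
from h import *
o=bot.get_obs();print(o['ft_torque'],yaw())"
```

```text
clock: 10.3
eef_pos: [0.4706, -0.1981, 0.0924]
tool_rot: [0.343, 0.939, -0.01, -0.005]
ft_force: [-1.4, 1.5, 2.8]
grip_width: 0.0594
[ 0.21399717  0.17219471 -0.22700931] 139.88748642257096
```

```bash
python3 -m jog '[[[0.0015,-0.0005,-0.0002,0,0,-10],[0.0005,0,-0.0003,0,0,-10]]]';  python3 -c "
from h import *
o=bot.get_obs();print(o['ft_torque'],yaw())"
```

```text
clock: 10.55
eef_pos: [0.4704, -0.1972, 0.0935]
tool_rot: [0.169, 0.986, -0.009, -0.005]
ft_force: [-2.3, 1.3, 5.2]
grip_width: 0.0591
[ 0.25323589  0.6529852  -0.18230786] 160.5361268711784
```

```bash
python3 -m jog '[[[0.0012,-0.0005,0,0,0,-10],[0.0005,-0.0003,0,0,0,-10]]]';  python3 -c "
from h import *
o=bot.get_obs();print(o['ft_torque'],yaw())
c=cam('wrist');save(c,'w6.png',(180,130,460,400),2)"
```

```text
clock: 10.8
eef_pos: [0.47, -0.198, 0.0942]
tool_rot: [-0.011, 1.0, -0.008, -0.005]
ft_force: [-0.7, -0.7, 0.3]
grip_width: 0.0591
[-0.10533664  0.11192594 -0.03260571] -178.79581718738774
```

View pics/w6.png

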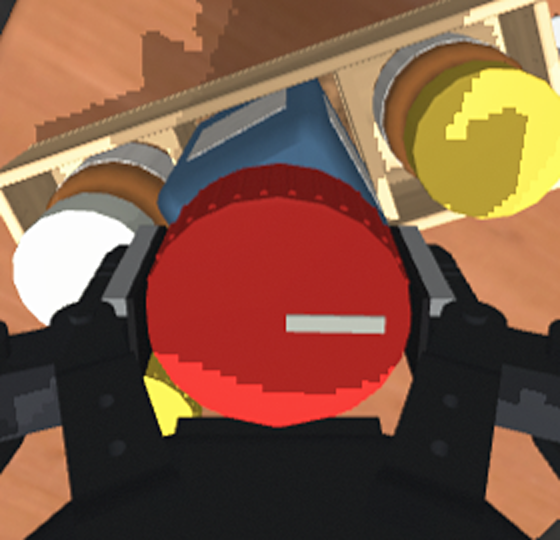

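The jar stands square in the cell and the cap has turned 70° with the grip. Torque has fallen to about zero, so the threads have let go. I'll add a few degrees and then lift straight up, watching the force.

```bash
python3 -m jog '[[[0,0,0,0,0,-8],[0,0,0,0,0,0],[0,0,-0.004,0,0,0],[0,0,-0.003,0,0,0]]]';  python3 -c "
from h import *
o=bot.get_obs();print(o['ft_torque'],yaw())
m=R.from_quat(o['tool_rot']).as_matrix();print(m.round(3))"
```

```text
clock: 11.35
eef_pos: [0.4708, -0.1984, 0.1005]
tool_rot: [-0.079, 0.997, -0.008, -0.005]
ft_force: [-1.0, -0.3, -1.2]
grip_width: 0.0592
[0.01425894 0.10109192 0.00033484] -170.99169362419894
[[-0.988 -0.157 -0.008]
 [-0.157  0.988 -0.017]
 [ 0.011 -0.016 -1.   ]]
```

```bash
python3 -m jog '[[[0.0005,-0.0001,-0.008,0,0,0],[0.0005,0,-0.009,0,0,0],[0.0003,0,-0.008,0,0,0],[0,0,0,0,0,0],[0,0,0,0,0,0],[0,0,0,0,0,0]]]';  python3 -c "
from h import *
o=bot.get_obs();print(yaw(),o['joint_vel'].round(3))
c=cam('wrist');save(c,'w7.png',(180,100,460,400),2)
c=cam('scene');save(c,'s7.png',(250,190,370,340),4)"
```

```text
clock: 12.1
eef_pos: [0.471, -0.1986, 0.1283]
tool_rot: [-0.078, 0.997, -0.009, -0.003]
ft_force: [-0.8, -0.3, 0.2]
grip_width: 0.0595
-171.10176827229833 [-0.     0.002 -0.004  0.    -0.001  0.001]
```

View pics/s7.png

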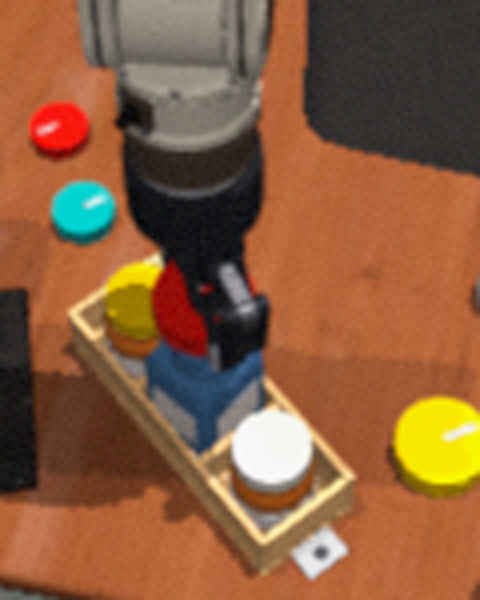

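Jar is still low in its cell, with its lower corner at (203,448) as before the lift, and the cap is raised clear in the fingers. One numeric check, then I hand in.

```bash
python3 - <<'E'
from h import *
for f in('s5.png','s7.png'):
    h=cv2.cvtColor(cv2.imread('pics/'+f),cv2.COLOR_BGR2HSV);b=cv2.inRange(h,(98,110,40),(125,255,255));b[:350]=0;b[:,:140]=0;b[:,280:]=0
    p=np.argwhere(b);print(f,'blue bottom',p[:,0].max(),'cols',p[:,1].min(),p[:,1].max())
o=bot.get_obs();print(o['eef_pos'],o['grip_width'],o['ft_force'])
bot.job_done()
E
```

```text
s5.png blue bottom 449 cols 169 259
s7.png blue bottom 450 cols 147 259
[ 0.47089833 -0.19854321  0.1281903 ] 0.05940763589816252 [-0.8128148   0.20256321 -0.95333127]
the job is handed in; nothing more can be done
```

I carried the jar by its cap into the middle, cork-lined cell and unscrewed the cap anticlockwise. I then lifted it straight up and handed in at about 12 s while still holding it. No verdict was reported.

**Placing:** the first descent stopped about 1 cm high, so I reopened and gripped again. The jar also leaned about 1.5° in the grip; I corrected that above the cell before lowering it. Contact came at the expected height, with the jar about 7 mm above the desk.

**Unscrewing:** I turned the tool about 78° in all. The torque fell to near zero at about 70°, so the threads had let go.

**Last checks:**
- **Jar:** its lower edge is at the same place in the scene view before and after the lift (row 449 against 450), so it stayed down. Its visible left edge changed only because the fingers had moved.
- **Cap:** the fingers are 59 mm apart on it, and the outside force is about 1 N, roughly the cap alone. By arm height its lower edge is about 21 mm above the rim. The tool leans about 1° and sits about 3 mm sideways from where the jar was set down; both are within limits.
- **Small jars:** they looked undisturbed in the last picture.

**Not confirmed:** I saw no clear view of the gap between cap and rim, so that figure rests on arm positions. The timer and pitcher were not rechecked at the end; the arm worked well clear of both. I viewed 12 pictures, two over the budget of 10.

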